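# Vent the rice cooker with its lid caught under a finger

### The arm

A 6-joint arm with a two-finger parallel gripper is mounted at the origin on the work surface. World frame = base frame: x ahead of the robot, y to its left, z up, the work surface at z = 0. Lengths are in m, angles in rad, forces in N, time in s.
With the tool pointing down it reaches from about 0.3 to 0.875 m from the base axis. Payload 6.4 kg.
Tool frame: the origin (TCP) lies midway between the tips of the shut fingers; the grasp point (between the pads) lies 19 mm behind it; z points along the fingers, y is the line along which they close (so a half turn about z gives the same grasp; the last joint's range is limited). The gripper opens to 85 mm and grips with 20 to 120 N. Pads are 22 mm wide; open, the fingers measure 114 mm over their backs; the gripper's body (76 mm by 85 mm) begins 54 mm behind the grasp point. The pads swing forward as they close: fully open they stand 13 mm farther back than shut.
Start: joints at [-1.538, 0.181, 1.607, -0, 1.354, -0.206], TCP at [0.136, -0.559, 0.231] pointing down, gripper open.
Joint ranges: [-2.99, 2.99], [-0.89, 2.07], [0.3, 2.58], [-1.14, 4.28], [0, 2.63], [-3.12, 3.12]. Speed limits (rad/s): [2.57, 2.57, 3.01, 3.14, 3.14, 3.14].

### API

Orientations are given as a 3x3 rotation matrix whose columns are the frame's x, y, z axes.
In Python, from workcell import read_state, grab_frame, sign_off, search_frame, mark_of gives the robot as it stands. The module is installed in compiled form; this text tells all that it offers.
- The arm moves only by the shell command python3 -m crank 'ROWS' [FORCE]. ROWS is JSON, a list of rows, each a list of 7 numbers: the shift along the world's x, y, z scaled (see below), then the turn, a rotation vector about the world's x, y, z scaled (see below), then the opening, from -1 (shut) to 1 (fully open), so that 0 is half open. A call has 1 to 10 rows; each row shifts and turns the commanded pose from where the row before left it; what a row does not reach is not made up. The controller multiplies each number of a shift by 0.05 m and each number of a turn by 5 degrees. A row lasts 1/8 s, in which the tool goes at most 62.5 mm and 10.7 degrees, less where a joint would pass 70% of its speed; a pose out of reach is approached as far as the arm can. A call with a number of a shift or a turn outside -1 to 1 is refused whole. A call with a gripper value outside its range is refused whole. The fingers move at their own pace and stop on an object; FORCE is the grip in N (left out, the last holds). Time passes only in rows, so rows that do not move let the fingers close. It gives the time, the measured TCP pose, the force, the opening and the grip force at its end, in the units of the state.
- read_state(): the state, without advancing time (a new reading comes with each control period).
- grab_frame(name): name is "scene" or "top" or "wrist"; returns a dict with "pixels" (384x512x3 uint8, red, green, blue), "vfov" (degrees; the focal length in pixels is half the picture's height over the tangent of half this angle, whatever the lens; pixels are square), "cx", "cy" (the principal point, pixels), "R" (3x3) and "t" (3): a world point X has camera coordinates R X + t; the wrist camera has in their place "tool_from_camera" (4x4, takes a point from camera to tool coordinates, whose origin is the TCP and whose axes are the flange's). Camera axes: x right, y down, z forward; pixel columns grow to the right and rows downward; lengths in m; the calibration is good to about 2 mm. A picture is of the moment at which its call begins: read the wrist's pose just before it. There is no depth.
- sign_off(): hands the job in; it is judged then, once.
Trained networks look in a picture, given as the dict that the camera call returned (one of the last four; its "shot" number tells which), for a name from the list of things; names that differ only in an ending like _2 or _b are one class to them, and where a whole thing is asked for, a point or a joint stands for the part that bears it (a point fixed in the world has none). Each returns a list of dicts, best first, with "score" (0 to 1); they miss things now and then, are a little off and sometimes report something else, mostly with a low value. They report only what shows in the picture. A call takes as long as a camera call.
- search_frame(query, picture): "box" ([centre column, centre row, width, height] as shares, 0 to 1, of the picture: columns of its width, rows of its height, round what is visible of it).
- mark_of(query, picture): "at" ([column, row] as shares, 0 to 1, of the picture: columns of its width, rows of its height: a listed point, or the origin of a listed thing).
The state is a dict: "time_s": time; "qpos": joint angles; "joint_velocities": joint speeds; "tau": joint torques, N m; "tcp_pos": TCP position; "tool_rot": TCP orientation; "wrist_force": force on the tool from outside, world axes, zero at the start; "moment": the same for the moment, N m; "finger_gap": finger opening in m; "finger_force": force on a finger pad.
Only numpy, scipy, OpenCV 4.12 (cv2) and the standard library are available. Lean on these libraries where they do the work, as an engineer would, in place of code of your own. Each camera call takes 0.05 s, during which the arm holds its last target. There are 200 camera calls.

### The job

The rice is done and the rice cooker must be vented without its sprung lid flying up: press the black release key on the front of the cooker with one fingertip, without forcing it, while the other finger of the same hand waits just above the lid so that the lid is caught as it pops. Then ease the hand up so that the key springs back and the lid follows your finger until its front edge stands about 25 mm open, and finish while still holding it there under that finger. Leave the tiffin carrier, ramekin, spoon rest and pot lid knob where they are.

Things in the scene. Friction and masses are not known exactly. Their poses are not given: they have to be found in the camera images.
- cooker: small round white rice cooker, 196 mm across, lid top 188 mm above the counter, standing fast (does not shift). Origin: centre of its underside, on the counter. Its x axis points from the front (key) to the back (hinge), y to its left, z up. In front stands a white key housing, 39 mm deep (x), 66 mm wide, centred at x = -0.121, top 191 mm above the counter, 3 mm clear of the lid.
- key_top (a point): centre of the top of the release key, a black push key 24 mm deep (cooker x) and 46 mm wide (y), at cooker x = -0.121, pressed straight down. At rest its top is 202 mm above the counter: 11 mm above its housing and 14 mm above the lid's deck, so of two level fingertips set along the cooker's x axis one presses the key while the other hovers over the lid
- release_key: the release key itself; origin 22 mm below the centre of its top, axes as the cooker's
- key_travel (a joint): how far the key is pressed down, m: 0 at rest, 0.008 fully down. It takes about 1.5 N to start and 6 N fully down, springs back by itself when let go, and frees the lid when about 0.005 down (4.5 N)
- lid: the lid, a white disc 196 mm across centred over the cooker; origin on the hinge axis at the back (cooker x = 0.104, 152 mm above the counter), axes as the cooker's while shut. 0.3 to 0.45 kg. Once freed, a spring throws it open in a fraction of a second; it pushes up with 3 to 8 N against a finger on the front half. It cannot be shut again without pressing the key
- lid_hinge (a joint): angle of the lid, rad: 0 shut and latched, growing as it opens, 1.35 wide open. The front edge is 202 mm from the hinge, so a gap of 25 mm there is 0.124 rad
- lid_front (a point): middle of the lid's front edge, 162 mm above the counter while shut; rises with the lid by the size of the gap
- lid_deck (a point): a point on the lid's flat top (steel inlay), on the centre line at cooker x = -0.050, 71 mm behind the key's centre, 154 mm before the hinge, 188.5 mm above the counter while shut; a good place for the catching finger. The top is flat and free from cooker x = -0.090 to 0.035; behind, at x = 0.058, a black steam vent 34 mm across stands 10 mm proud
- tiffin: bystander: three-tier stainless steel tiffin carrier, 130 mm across, 237 mm tall with its carrying bow; origin at the centre of its underside
- ramekin: bystander: small glass ramekin, 86 mm across, 45 mm tall; origin at the centre of its underside
- spoon_rest: bystander: bamboo spoon rest, 220 x 85 x 18 mm, long along its x; origin at the centre of its underside
- pot_knob: bystander: black silicone pot lid knob, 42 mm across, 32 mm tall; origin at the centre of its underside

How it is judged:
On the way, in this order (a step that is already met when the one before it is completed fails the run):
1. a finger presses the release key down while the lid is still shut (value of joint key_travel above 0.0025 m and contact force between the fingers and release_key above 0.5 N and value of joint lid_hinge below 0.015 rad).
2. the lid has popped and is caught low by a finger (value of joint lid_hinge between 0.018 and 0.2 rad and contact force between the fingers and lid above 0.5 N), for 0.2 s.
At the end, for the whole second after the job is handed in: the lid is held still by a finger (more than 0.5 N) with its front edge 15 to 40 mm open (hinge at 0.075 to 0.20 rad), and the release key has sprung back up (less than 2 mm down) (value of joint lid_hinge between 0.075 and 0.2 rad and velocity of joint lid_hinge between -0.1 and 0.1 rad/s and contact force between the fingers and lid above 0.5 N and value of joint key_travel below 0.002 m); the arm keeps its last pose, push and grip.
It fails at once if the lid got away: front edge more than about 60 mm open (hinge beyond 0.3 rad) (value of joint lid_hinge above 0.3 rad).
It fails at once if the cooker, its key or its lid was pushed with more than 40 N (contact force between anything else and cooker above 40 N).
It fails at once if a bystander was moved by more than 10 mm (distance of any of tiffin, ramekin, spoon_rest, pot_knob from where it was at the start of the episode above 0.01 m).
It also fails if it takes over 32 s, if anything falls off the work surface, if the arm or the gripper's body presses on something with over 40 N, if the wrist force passes 120 N, or if a joint passes its speed limit or range.

## Working session

There is one attempt and no reset: what is moved stays moved. The work goes in short steps, Python scripts to look and compute and a shell command to move; the robot and the scene stay as the last step left them, time stands still between calls to the robot, and variables do not carry over. Pictures are saved under pics/ and viewed, at most 10 in all, crops included, and the job is handed in when it is done.

```bash
mkdir -p pics; cat > h.py <<'E'
from workcell import *
import numpy as np, cv2
def ray(p,uv):
    H,W=p["pixels"].shape[:2]; f=H/2/np.tan(np.radians(p["vfov"])/2)
    d=np.array([(uv[0]*W-p["cx"])/f,(uv[1]*H-p["cy"])/f,1.])
    if "R" in p: R=np.array(p["R"]);t=np.array(p["t"]);return -R.T@t,R.T@d
    s=p["st"];T=np.array(p["tool_from_camera"]);R=np.array(s["tool_rot"])
    return np.array(s["tcp_pos"])+R@T[:3,3],R@T[:3,:3]@d
def atz(p,uv,z):
    o,d=ray(p,uv);return o+d*(z-o[2])/d[2]
def save(p,n): cv2.imwrite("pics/"+n,cv2.cvtColor(p["pixels"],cv2.COLOR_RGB2BGR))
def shot(n):
    s=read_state();p=dict(grab_frame(n));p["st"]=s;return p
E
python3 - <<'E'
from h import *
s=read_state();print(s)
Z=dict(cooker=0,key_top=.202,lid_deck=.1885,lid_front=.162,release_key=.18,tiffin=0,ramekin=0,spoon_rest=0,pot_knob=0)
ims=[]
for c in("scene","top"):
    p=grab_frame(c);ims.append(p["pixels"]);save(p,c+".png")
    for q in Z:
        m=mark_of(q,p)
        for r in m[:2]:print(c,q,round(r["score"],2),np.round(r["at"],3),atz(p,r["at"],Z[q]).round(3))
E
```

```text
{'time_s': 0.0, 'qpos': array([-1.53828180e+00,  1.81527134e-01,  1.60802549e+00, -3.95834732e-05,
        1.35379406e+00, -2.06294430e-01]), 'joint_velocities': array([ 0.00121438, -0.00102492,  0.00016896,  0.00085058,  0.00105247,
       -0.00026917]), 'tau': array([-8.14887767e-05, -4.44873190e+01, -3.51338518e+01, -2.49182658e-04,
        9.08840244e-03,  1.66622156e-07]), 'tcp_pos': array([ 0.13600295, -0.55810703,  0.23038352]), 'tool_rot': array([[ 9.71618391e-01,  2.36553785e-01, -9.56562433e-05],
       [ 2.36553586e-01, -9.71616865e-01,  1.75185034e-03],
       [ 3.21465611e-04, -1.72475784e-03, -9.99998461e-01]]), 'wrist_force': array([-0.07979617, -0.76675265, -0.27328391]), 'moment': array([ 0.09216402,  0.01903376, -0.04879707]), 'finger_force': 0.0, 'finger_gap': 0.08531602050786234}
scene cooker 0.59 [0.562 0.555] [0.63  0.132 0.   ]
scene key_top 0.7 [0.483 0.376] [0.519 0.084 0.202]
scene key_top 0.7 [0.496 0.414] [0.573 0.058 0.202]
scene lid_deck 0.57 [0.536 0.404] [0.584 0.116 0.188]
scene lid_deck 0.24 [0.64  0.491] [0.752 0.123 0.188]
scene lid_front 0.73 [0.499 0.417] [0.543 0.089 0.162]
scene release_key 0.64 [0.486 0.387] [0.514 0.093 0.18 ]
scene tiffin 0.8 [0.653 0.436] [0.594 0.373 0.   ]
scene ramekin 0.73 [0.438 0.618] [ 0.578 -0.053  0.   ]
scene spoon_rest 0.93 [0.501 0.761] [ 0.757 -0.102  0.   ]
top key_top 0.53 [0.429 0.597] [0.51  0.095 0.202]
top lid_deck 0.73 [0.401 0.504] [0.586 0.129 0.188]
top lid_front 0.56 [0.426 0.57 ] [0.534 0.102 0.162]
top release_key 0.58 [0.429 0.589] [0.517 0.096 0.18 ]
top tiffin 0.8 [0.228 0.509] [0.592 0.371 0.   ]
top ramekin 0.75 [0.547 0.541] [ 0.572 -0.051  0.   ]
top ramekin 0.16 [0.426 0.571] [0.538 0.109 0.   ]
top spoon_rest 0.62 [0.582 0.353] [ 0.766 -0.095  0.   ]
top pot_knob 0.56 [0.301 0.61 ] [0.495 0.27  0.   ]
```

```bash
python3 -c "
import cv2,numpy as np
a=cv2.imread('pics/scene.png');b=cv2.imread('pics/top.png')
cv2.imwrite('pics/both.png',np.hstack([a[60:360,130:480],b[90:350,60:410].copy() if 0 else cv2.resize(b[60:360,60:410],(350,300))]))"
```

```text
(no output)
```

View pics/both.png

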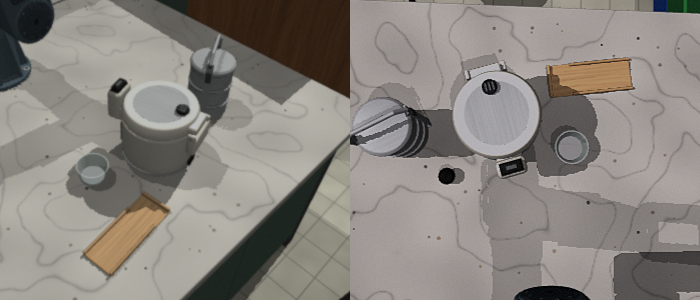

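Top view: the key lies at about (221,228) and the lid centre at about (207,172), both full-frame. The key faces the robot, and nothing blocks the way. I'll move above it and take one close look.

```bash
R='[0.427,0.665,0.08,0,0,0.96,1]' ; python3 -m crank '[[0.4,0.6,0.3,0,0,0.96,1],[0.43,0.67,0.3,0,0,0.96,1],[0.43,0.67,0.3,0,0,0.96,1],[0.43,0.67,0.3,0,0,0.96,1],[0.43,0.67,0.3,0,0,0.96,1],[0.43,0.67,0,0,0,0.96,1],[0.43,0.67,0,0,0,0.96,1],[0.43,0.67,0,0,0,0.96,1],[0.43,0.67,0,0,0,0.96,1],[0.43,0.67,0,0,0,0.96,1]]' && python3 -m crank '[[0.43,0.67,0,0,0,0.96,1],[0.43,0.67,0,0,0,0.96,1],[0.43,0.67,0,0,0,0.96,1],[0.43,0.67,0,0,0,0.96,1],[0.43,0.67,0,0,0,0.96,1],[0.43,0.67,0,0,0,0.96,1],[0.43,0.67,0,0,0,0.96,1],[0.43,0.67,0,0,0,0.96,1],[0.4,0.6,0,0,0,0.96,1],[0.4,0.6,0,0,0,0.96,1]]' && python3 -m crank '[[0,0,0,0,0,0,1],[0,0,0,0,0,0,1]]'
python3 - <<'E'
from h import *
Z=dict(key_top=.202,lid_deck=.1885,lid_front=.162,release_key=.18)
for c in("wrist","scene","top"):
    p=shot(c);save(p,c+"2.png")
    for q in Z:
        for r in mark_of(q,p)[:2]:print(c,q,round(r["score"],2),np.round(r["at"],3),atz(p,r["at"],Z[q]).round(4))
    for r in search_frame("release_key",p)[:1]:print(r)
s=read_state();print(s["tcp_pos"],s["tool_rot"],s["qpos"],s["wrist_force"])
E
python3 -c "
import cv2,numpy as np
a=cv2.imread('pics/wrist2.png');b=cv2.imread('pics/scene2.png')
cv2.imwrite('pics/b2.png',np.hstack([a,b[60:444,200:480]]))"
```

```text
time_s: 2.25
tcp_pos: [0.3501, -0.2261, 0.3065]
tool_rot: [[0.472, 0.882, 0.001], [0.882, -0.472, -0.001], [-0.0, 0.001, -1.0]]
wrist_force: [0.8, 0.6, -0.2]
finger_gap: 0.0856
finger_force: 0.0
time_s: 3.5
tcp_pos: [0.5621, 0.102, 0.3063]
tool_rot: [[-0.34, 0.941, 0.0], [0.941, 0.34, -0.0], [-0.0, 0.0, -1.0]]
wrist_force: [0.3, -0.3, 0.7]
finger_gap: 0.0854
finger_force: 0.0
time_s: 3.75
tcp_pos: [0.5612, 0.1005, 0.306]
tool_rot: [[-0.336, 0.942, -0.001], [0.942, 0.336, -0.0], [-0.0, -0.001, -1.0]]
wrist_force: [-0.4, 0.1, 0.3]
finger_gap: 0.0854
finger_force: 0.0
wrist key_top 0.83 [0.395 0.468] [0.512 0.09  0.202]
wrist lid_deck 0.86 [0.558 0.469] [0.5822 0.1105 0.1885]
wrist lid_front 0.86 [0.469 0.45 ] [0.5419 0.0954 0.162 ]
wrist lid_front 0.18 [0.454 0.608] [0.5556 0.0294 0.162 ]
wrist release_key 0.69 [0.413 0.453] [0.5166 0.0906 0.18  ]
wrist release_key 0.21 [0.64  0.745] [0.668  0.0138 0.18  ]
{'box': [0.4055, 0.4605, 0.057, 0.1263], 'score': 0.93}
scene key_top 0.68 [0.483 0.371] [0.5131 0.0881 0.202 ]
scene lid_deck 0.8 [0.531 0.411] [0.5868 0.1046 0.1885]
scene lid_fron
[... 484 characters left out ...]
4e-05 -1.20408197e-04 -9.99999992e-01]] [-3.02840319e-02  1.17780307e-01  1.52724797e+00 -1.46834823e-05
  1.49668798e+00 -3.73874533e-01] [-0.13372742  0.54086998 -0.27863061]Traceback (most recent call last):
  File "<string>", line 4, in <module>
    cv2.imwrite('pics/b2.png',np.hstack([a,b[60:444,200:480]]))
                              ~~~~~~~~~^^^^^^^^^^^^^^^^^^^^^^^
    return _nx.concatenate(arrs, 1, dtype=dtype, casting=casting)
           ~~~~~~~~~~~~~~~^^^^^^^^^^^^^^^^^^^^^^^^^^^^^^^^^^^^^^^
ValueError: all the input array dimensions except for the concatenation axis must match exactly, but along dimension 0, the array at index 0 has size 384 and the array at index 1 has size 324
```

View pics/wrist2.png

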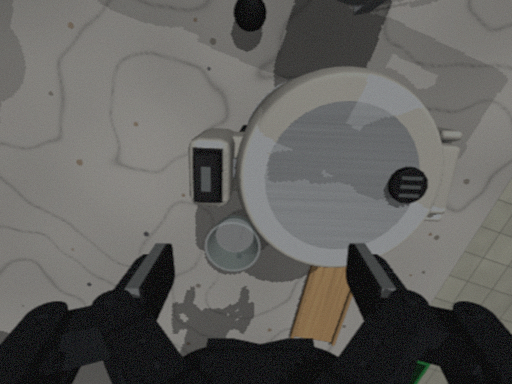

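```bash
python3 - <<'E'
from h import *
p=shot("wrist")
for n,u,v,z in[("key",205,177,.202),("lidc",341,167,.183),("hinge",447,174,.155),("hA",206,139,.191),("hB",207,206,.191),("vent",408,185,.198)]:
    print(n,atz(p,(u/512,v/384),z).round(4))
T=np.array(p["tool_from_camera"]).round(3);print(T)
E
python3 -c "
import cv2
a=cv2.imread('pics/wrist2.png')[110:240,170:330]
cv2.imwrite('pics/c.png',cv2.resize(a,None,fx=4,fy=4,interpolation=cv2.INTER_CUBIC))"
```

```text
key [0.514  0.0933 0.202 ]
lidc [0.6269 0.1381 0.183 ]
hinge [0.7414 0.1638 0.155 ]
hA [0.5043 0.1227 0.191 ]
hB [0.5228 0.0634 0.191 ]
vent [0.684  0.1452 0.198 ]
[[ 0.    -0.951 -0.311  0.08 ]
 [ 1.     0.     0.    -0.   ]
 [ 0.    -0.311  0.951 -0.142]
 [ 0.     0.     0.     1.   ]]
```

View pics/c.png

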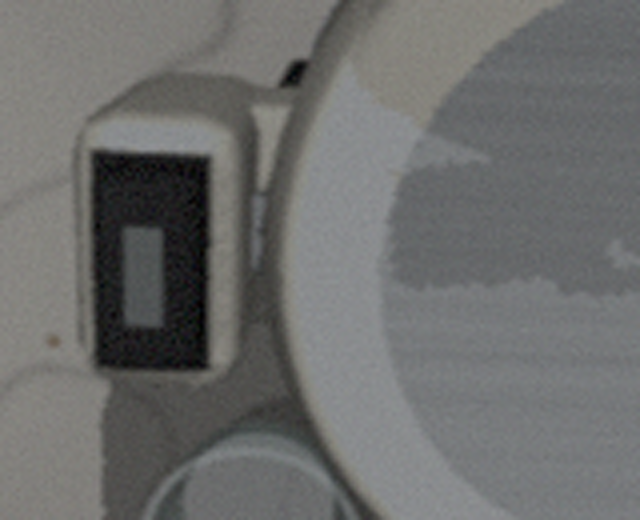

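The key top's grey mark is at (205,179) and the cooker axis sits at about 19°, close to the hand's yaw of 19.7°. With the hand fully open, the finger centres are ±50 mm apart, so the front finger lands on the key once I shift the hand about 6 mm sideways.

```bash
python3 -m crank '[[-0.04,0.12,-0.2,0,0,0,1],[0,0,-0.4,0,0,0,1],[0,0,-0.4,0,0,0,1],[0,0,-0.4,0,0,0,1],[0,0,-0.4,0,0,0,1],[0,0,-0.3,0,0,0,1],[0,0,0,0,0,0,1],[0,0,0,0,0,0,1]]'
python3 - <<'E'
from h import *
for c in("wrist","scene"):
    p=shot(c);save(p,c+"3.png")
    for r in mark_of("key_top",p)[:1]:print(c,round(r["score"],2),np.round(r["at"],3),atz(p,r["at"],.202).round(4))
f=[]
for i in range(3):
    grab_frame("top");f.append(read_state()["wrist_force"])
print(np.round(f,2))
a=cv2.imread('pics/wrist3.png');b=cv2.imread('pics/scene3.png')[90:230,200:360]
b=cv2.resize(b,None,fx=2.5,fy=2.5,interpolation=cv2.INTER_CUBIC)
a=cv2.copyMakeBorder(a,0,350-a.shape[0] if a.shape[0]<350 else 0,0,0,0)[:350] if 0 else a
b=cv2.copyMakeBorder(b,0,384-b.shape[0],0,0,0) if 0 else cv2.resize(b,(280,245))
b=cv2.copyMakeBorder(b,0,384-245,0,0,cv2.BORDER_CONSTANT)
cv2.imwrite('pics/d.png',np.hstack([a,b]))
E
```

```text
time_s: 5.7
tcp_pos: [0.5599, 0.1069, 0.2019]
tool_rot: [[-0.337, 0.942, 0.001], [0.942, 0.337, -0.0], [-0.0, 0.001, -1.0]]
wrist_force: [0.6, 0.4, 0.4]
finger_gap: 0.0854
finger_force: 0.0
wrist 0.69 [0.328 0.635] [0.5129 0.092  0.202 ]
scene 0.47 [0.483 0.376] [0.5185 0.084  0.202 ]
[[-0.09 -0.31 -0.29]
 [ 0.19  0.06 -0.72]
 [-0.27  0.35  1.01]]
```

View pics/d.png

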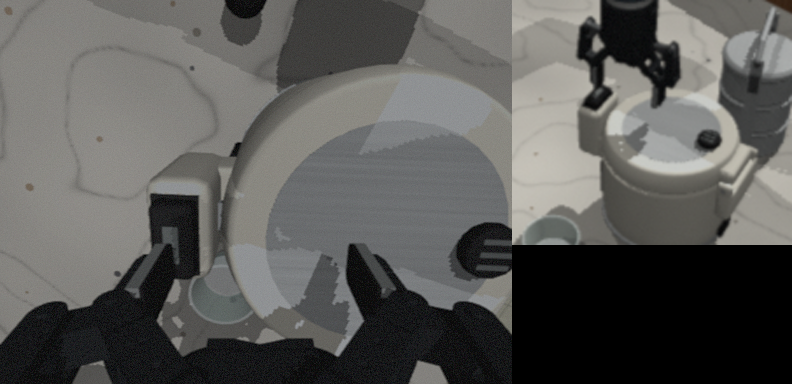

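Both fingers line up with the key: the front tip is over the key at about (170,250), and the rear tip is above the steel deck at about (370,270). Next I'll press down slowly and watch the force.

```bash
python3 -m crank '[[0,0,-0.08,0,0,0,1],[0,0,-0.08,0,0,0,1],[0,0,-0.06,0,0,0,1],[0,0,0,0,0,0,1],[0,0,0,0,0,0,1]]'; python3 -m crank '[[0,0,-0.02,0,0,0,1],[0,0,-0.02,0,0,0,1],[0,0,0,0,0,0,1]]';python3 -m crank '[[0,0,-0.02,0,0,0,1],[0,0,-0.02,0,0,0,1],[0,0,0,0,0,0,1]]'
```

```text
time_s: 6.68
tcp_pos: [0.5596, 0.1068, 0.1903]
tool_rot: [[-0.337, 0.942, 0.0], [0.942, 0.337, -0.0], [-0.0, 0.0, -1.0]]
wrist_force: [-0.5, -0.1, -0.2]
finger_gap: 0.0854
finger_force: 0.0
time_s: 7.05
tcp_pos: [0.5596, 0.1068, 0.1886]
tool_rot: [[-0.337, 0.942, 0.0], [0.942, 0.337, -0.0], [-0.0, 0.0, -1.0]]
wrist_force: [0.2, -0.1, 2.1]
finger_gap: 0.0855
finger_force: 1.1
time_s: 7.42
tcp_pos: [0.5597, 0.1068, 0.1865]
tool_rot: [[-0.337, 0.942, 0.0], [0.942, 0.337, -0.0], [-0.0, 0.0, -1.0]]
wrist_force: [-1.5, 0.3, 3.9]
finger_gap: 0.0852
finger_force: 2.2
```

```bash
python3 -m crank '[[0,0,-0.02,0,0,0,1],[0,0,0,0,0,0,1]]'; python3 -m crank '[[0,0,-0.02,0,0,0,1],[0,0,0,0,0,0,1]]'
```

```text
time_s: 7.68
tcp_pos: [0.5597, 0.1068, 0.1854]
tool_rot: [[-0.337, 0.942, 0.0], [0.942, 0.337, -0.0], [-0.0, 0.0, -1.0]]
wrist_force: [-0.8, 0.6, 5.0]
finger_gap: 0.0854
finger_force: 2.4
time_s: 7.92
tcp_pos: [0.5597, 0.1068, 0.1845]
tool_rot: [[-0.337, 0.942, 0.0], [0.942, 0.337, -0.0], [-0.0, 0.0, -1.0]]
wrist_force: [-0.4, -0.2, 4.6]
finger_gap: 0.0851
finger_force: 2.6
```

```bash
python3 -m crank '[[0,0,-0.02,0,0,0,1],[0,0,0,0,0,0,1]]'; python3 -m crank '[[0,0,0,0,0,0,1],[0,0,0,0,0,0,1]]'
```

```text
time_s: 8.18
tcp_pos: [0.56, 0.1068, 0.1841]
tool_rot: [[-0.337, 0.942, 0.001], [0.942, 0.337, 0.0], [-0.0, 0.001, -1.0]]
wrist_force: [-3.0, 0.3, 8.9]
finger_gap: 0.0855
finger_force: 4.5
time_s: 8.43
tcp_pos: [0.56, 0.1069, 0.1843]
tool_rot: [[-0.337, 0.942, 0.001], [0.942, 0.337, 0.0], [-0.0, 0.001, -1.0]]
wrist_force: [-3.0, 1.0, 9.2]
finger_gap: 0.0854
finger_force: 4.5
```

The force jumped from 4.6 to 9.2 N, so the lid has popped and the rear finger is holding it. I'll ease the hand up by about 9 mm.

```bash
python3 -m crank '[[0,0,0.02,0,0,0,1],[0,0,0.02,0,0,0,1],[0,0,0.02,0,0,0,1],[0,0,0.02,0,0,0,1],[0,0,0.02,0,0,0,1],[0,0,0.02,0,0,0,1],[0,0,0.02,0,0,0,1],[0,0,0.02,0,0,0,1],[0,0,0.02,0,0,0,1],[0,0,0,0,0,0,1]]'; python3 -m crank '[[0,0,0,0,0,0,1],[0,0,0,0,0,0,1]]'
python3 - <<'E'
from h import *
f=[]
for c in("wrist","top","scene"):
    p=shot(c);save(p,c+"4.png");f.append(read_state()["wrist_force"])
    for q,z in(("key_top",.202),("lid_front",.188),("lid_deck",.2)):
        for r in mark_of(q,p)[:1]:print(c,q,round(r["score"],2),np.round(r["at"],3))
print(np.round(f,2))
b=cv2.imread('pics/scene4.png')[110:250,200:360]
b=cv2.resize(b,None,fx=3.4,fy=3.4,interpolation=cv2.INTER_CUBIC);a=cv2.imread('pics/wrist4.png')
cv2.imwrite('pics/e.png',b)
E
```

```text
time_s: 9.68
tcp_pos: [0.5596, 0.1068, 0.1923]
tool_rot: [[-0.337, 0.942, 0.0], [0.942, 0.337, -0.0], [-0.0, 0.0, -1.0]]
wrist_force: [4.1, 0.9, 3.6]
finger_gap: 0.0857
finger_force: 2.1
time_s: 9.93
tcp_pos: [0.5595, 0.1067, 0.1922]
tool_rot: [[-0.337, 0.942, -0.0], [0.942, 0.337, -0.0], [-0.0, -0.0, -1.0]]
wrist_force: [3.4, 0.3, 3.4]
finger_gap: 0.0857
finger_force: 2.1
wrist key_top 0.92 [0.322 0.666]
wrist lid_front 0.69 [0.429 0.633]
top key_top 0.63 [0.44 0.6 ]
scene key_top 0.52 [0.656 0.431]
scene lid_front 0.83 [0.502 0.393]
scene lid_deck 0.81 [0.536 0.394]
[[ 3.26 -0.3   3.56]
 [ 2.55  1.11  2.72]
 [ 3.78 -0.31  3.77]]
```

View pics/e.png

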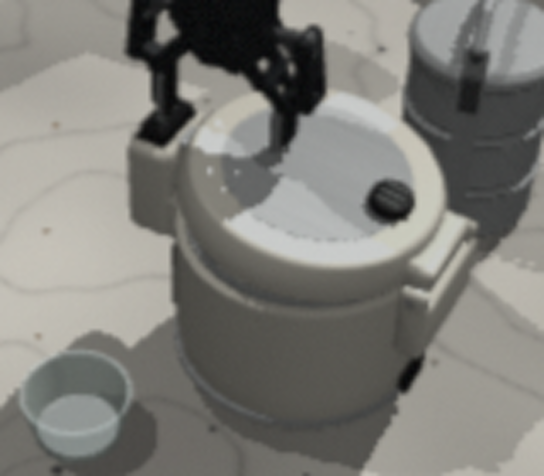

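The lid stands open under the rear finger, with the finger at about (280,140) in the crop. The fingertip is about 3 mm above where it first touched the key, so the key has sprung back. The deck has risen about 16.7 mm over a 0.13 m lever, which gives roughly 0.13 rad.

```bash
python3 -c "
from workcell import *
print(sign_off())"
```

```text
the job is handed in; nothing more can be done
None
```

I pressed the key, caught the lid as it popped, and handed the job in with the lid held still under the finger: front edge about 26 mm open by my estimate, key sprung back, bystanders not touched; no verdict came back.

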